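# Put the worn-out bench pin away in the scrap tin

## Task

The worn wooden bench pin lying on the jeweller's bench is scrap, and it only fits the tall scrap tin end first. Stand it upright on its thick end on the square steel plate and let go of it, then take hold of it again and lower it thick end first into the open tin, keeping hold until it is almost on the bottom. Then shut the tin's hinged lid fully, leaving the hammer, the small bottle and the wire spool where they are.

Things in the scene. Friction and masses are not known exactly. Their poses are not given: they have to be found in the camera images.
- pin: worn bench pin: loose light-wood wedge, 135 mm long (x), 44 mm wide (y), flat parallel sides, flat underside; 42 mm thick at the square-cut butt (x = -67 mm), tapering to 26 mm at the thin end (x = +67 mm), which has a V notch 36 mm deep, 18 mm wide at its mouth. About 140 g. Origin: centre of the underside; z up and x level as it lies at the start; x points up when it stands on its butt.
- pin_butt (a point): centre of the butt (thick) end face of the pin, 20 mm above its underside; axes as pin
- pin_tip (a point): middle of the thin notched end of the pin, 13 mm above its underside, between the prongs; axes as pin
- tin: grey painted steel scrap tin, fixed to the bench: open-topped box 130 mm (x) by 120 mm (y), 150 mm high, walls and floor 4 mm thick, mouth 122 by 112 mm. Origin: centre of its underside; x points from the front wall to the hinged back wall, z up.
- lid (a joint): angle of the tin's lid in rad: 0 closed flat on the rim, grows as it opens, about 1.57 upright, 2.0 the most. A stiff hinge: the lid stays where it is left and takes about 2 N at its free edge to move. The lid is a 130 x 120 x 6 mm grey plate.
- lid_hinge (a point): middle of the lid's hinge line, on the top edge of the tin's back wall (+x side), 150 mm above the bench; the line runs along the tin's y axis. The point turns with the lid: the lid reaches from here 130 mm along the point's -x, and its outer face looks along the point's +z
- lid_handle (a point): outer end of the lid's black knob, on the outer face (upper when shut), 30 mm from the free edge and 35 mm out from the face; with the lid open it stands on the side away from the tin's mouth
- plate: square steel bench plate, fixed to the bench, 160 x 160 x 6 mm. Origin: centre of its underside
- plate_top (a point): centre of the top of the steel plate, 6 mm above the bench
- hammer: bystander: hammer lying on the bench, wooden handle, 240 mm long along its x, head at +x, about 28 mm high; origin under its middle
- dropper: bystander: small amber bottle with black cap, standing, 44 mm across, 75 mm high; origin: centre of its underside
- spool: bystander: black spool of copper wire standing on its flange, 64 mm across, 46 mm high; origin: centre of its underside
Mind the look-alikes: they are no part of the job. Leave any green or orange look-alike of the pin alone.

How it is judged:
On the way, in this order (a step that is already met when the one before it is completed fails the run):
1. the pin stands upright on its thick end on the steel plate, let go and still (angle between pin's own x axis and vertical below 0.1 rad and horizontal distance between pin_butt and plate_top below 0.07 m and height (world z) of pin_butt between 0.002 and 0.012 m and contact force between the fingers and pin below 0.05 N and linear speed of pin below 0.02 m/s), for 0.2 s.
2. the pin, still held, is lowered thick end first into the tin, its butt within 40 mm of the tin's inner floor (x of pin_butt in the frame of tin between -0.063 and 0.063 m and y of pin_butt in the frame of tin between -0.058 and 0.058 m and z of pin_butt in the frame of tin below 0.044 m and contact force between the fingers and pin above 0.3 N), for 0.05 s.
At the end, for the whole second after the job is handed in: the pin is at rest inside the tin, thick end down (centre of the butt less than 31 mm above the tin's inner floor, thin end below the rim), and the lid is shut to within 0.05 rad (x of pin_butt in the frame of tin between -0.063 and 0.063 m and y of pin_butt in the frame of tin between -0.058 and 0.058 m and x of pin_tip in the frame of tin between -0.063 and 0.063 m and y of pin_tip in the frame of tin between -0.058 and 0.058 m and z of pin_butt in the frame of tin below 0.035 m and z of pin_tip in the frame of tin below 0.15 m and value of joint lid below 0.05 rad and linear speed of pin below 0.02 m/s); the robot touches nothing.
It fails at once if the hammer, the bottle or the spool is moved more than 25 mm (distance of any of hammer, dropper, spool from where it was at the start of the episode above 0.025 m).
It also fails if it takes over 72 s, if anything falls off the work surface, if the arm or the gripper's body presses on something with over 40 N, if the wrist force passes 120 N, or if a joint passes its speed limit or range.

## Robot

A 6-joint arm with a two-finger parallel gripper is mounted at the origin on the work surface. World frame = base frame: x ahead of the robot, y to its left, z up, the work surface at z = 0. Lengths are in m, angles in rad, forces in N, time in s.
With the tool pointing down it reaches from about 0.3 to 0.75 m from the base axis. Payload 8.5 kg.
Tool frame: the origin (TCP) lies midway between the tips of the shut fingers; the grasp point (between the pads) lies 19 mm behind it; z points along the fingers, y is the line along which they close (so a half turn about z gives the same grasp; the last joint's range is limited). The gripper opens to 85 mm and grips with 20 to 120 N. Pads are 22 mm wide; open, the fingers measure 114 mm over their backs; the gripper's body (76 mm by 85 mm) begins 54 mm behind the grasp point. The pads swing forward as they close: fully open they stand 13 mm farther back than shut.
Start: joints at [1.031, 0.381, 1.297, -0, 1.464, -0.215], TCP at [0.176, 0.521, 0.231] pointing down, gripper open.
Joint ranges: [-3.11, 3.11], [-0.89, 2.33], [0.22, 2.48], [-1.42, 4.56], [0.17, 2.85], [-2.88, 2.88]. Speed limits (rad/s): [2.39, 2.39, 3.14, 3.14, 3.14, 3.14].

## Interface

Orientations are given as a unit quaternion [w, x, y, z].
In Python, from station import bot, read_camera gives the robot as it stands.
- The arm moves only by the tool servo_tool, never from a script. Its arguments are lists of equal length, an entry for each row: "grip": the finger opening in m, from 0 to 0.0854; "translation": the shift along the tool's x, y, z in m, a list of three; "turn": the turn, a rotation vector about the tool's x, y, z in degrees, a list of three. A call has 1 to 20 rows; each row shifts and turns the commanded pose from where the row before left it, along the tool's axes as they then stand; what a row does not reach is not made up. A row lasts 1/10 s, in which the tool goes at most 50 mm and 8.59 degrees, less where a joint would pass 70% of its speed; a pose out of reach is approached as far as the arm can. A call with a gripper value outside its range is refused whole. The fingers move at their own pace and stop on an object; "force" is the grip in N (left out, the last holds). Time passes only in rows, so rows that do not move let the fingers close. It gives the time, the measured TCP pose, the force, the opening and the grip force at its end, in the units of the state.
- bot.observe(): the state, without advancing time (a new reading comes with each control period).
- read_camera(name): name is "scene" or "top" or "wrist"; returns a dict with "img" (384x512x3 uint8, red, green, blue), "z_map" (384x512 float32, m along the optical axis (not along the pixel's ray), 0 where there is no reading), "K" (3x3 intrinsics, pixels), "dist" ([k1, k2, p1, p2, k3] as OpenCV has them; the pictures are not rectified), "eye" and "rotation" of the camera in the world. Camera axes: x right, y down, z forward; pixel columns grow to the right and rows downward; lengths in m; the calibration is good to about 2 mm. A picture is of the moment at which its call begins.
- bot.close_job(): hands the job in; it is judged then, once.
The state is a dict: "time": time; "joint_pos": joint angles; "dq": joint speeds; "joint_torque": joint torques, N m; "tool_pos": TCP position; "eef_rot": TCP orientation; "force": force on the tool from outside, world axes, zero at the start; "torque": the same for the moment, N m; "gripper_width": finger opening in m; "gripper_force": force on a finger pad.
Only numpy, scipy, OpenCV 4.12 (cv2) and the standard library are available. Lean on these libraries where they do the work, as an engineer would, in place of code of your own. Each camera call takes 0.05 s, during which the arm holds its last target. There are 200 camera calls.

## Working session

There is one attempt and no reset: what is moved stays moved. The work goes in short steps, Python scripts to look and compute and a tool call to move; the robot and the scene stay as the last step left them, time stands still between calls to the robot, and variables do not carry over. Pictures are saved under pics/ and viewed, at most 10 in all, crops included, and the job is handed in when it is done.

Besides the shell and the picture viewer there is one more tool, called after ">>>" as name(argument=value, ...) on one line, values as JSON. servo_tool: Moves the arm, as the interface text tells. Its arguments: {"type":"object","properties":{"grip":{"type":"array","items":{"type":"number"}},"translation":{"type":"array","items":{"type":"array","items":{"type":"number"}}},"turn":{"type":"array","items":{"type":"array","items":{"type":"number"}}},"force":{"type":"number"}},"required":["grip","translation","turn"]}

```bash
mkdir -p pics
cat > h.py <<'E'
import numpy as np, cv2
from station import bot, read_camera
def cloud(c):
    "world point for every pixel from z_map"
    h,w=c["z_map"].shape
    u,v=np.meshgrid(np.arange(w),np.arange(h))
    p=cv2.undistortPoints(np.stack([u,v],-1).reshape(-1,1,2).astype(np.float64),np.array(c["K"]),np.array(c["dist"])).reshape(h,w,2)
    P=np.dstack([p,np.ones((h,w))])*c["z_map"][...,None]
    return P@np.array(c["rotation"]).T+np.array(c["eye"])
def save(c,n): cv2.imwrite("pics/"+n,c["img"][...,::-1])
E
python3 - <<'E'
from h import *
a=read_camera("scene");b=read_camera("top")
np.savez("s0.npz",**a);np.savez("t0.npz",**b)
cv2.imwrite("pics/a.png",cv2.resize(np.vstack([a["img"],b["img"]])[...,::-1],None,fx=.78,fy=.78))
for c in(a,b):print(c["eye"],c["rotation"],c["K"])
s=bot.observe();print(s["time"],s["tool_pos"],s["eef_rot"])
E
```

```text
[1.21470494 0.18197172 1.32721211] [-0.16231034  0.5772417   0.77200348 -0.21085066] [[443.1002479    0.         251.79425967]
 [  0.         443.1002479  192.93764572]
 [  0.           0.           1.        ]]
[0.30702792 0.00150541 1.37915474] [ 0.06587026 -0.69780942  0.7103748  -0.06395908] [[485.91322634   0.         264.04440846]
 [  0.         485.91322634 192.94076538]
 [  0.           0.           1.        ]]
0.1 [0.17536297 0.52101926 0.23078214] [-2.50202477e-04  1.61694991e-01  9.86840578e-01 -5.83363182e-04]
```

View pics/a.png

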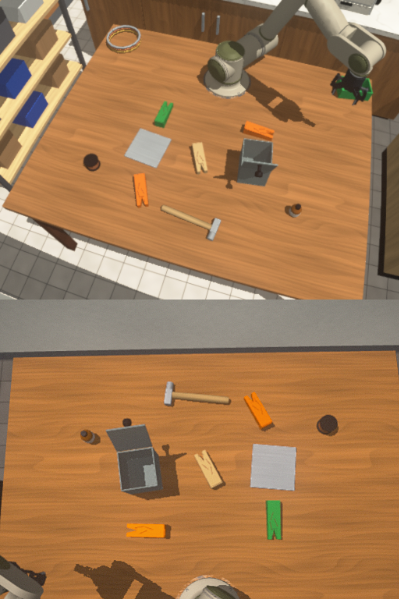

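```bash
python3 - <<'E'
s=open("h.py").read()
s=s.replace('import numpy as np, cv2','import numpy as np, cv2\nfrom scipy.spatial.transform import Rotation as R')
s=s.replace('np.array(c["rotation"]).T','R.from_quat(c["rotation"],scalar_first=True).as_matrix().T')
open("h.py","w").write(s)
E
python3 - <<'E'
from h import *
b=dict(np.load("t0.npz"));P=cloud(b);np.save("t0P.npy",P)
cv2.imwrite("pics/b.png",cv2.resize(b["img"][100:320,90:450][...,::-1],None,fx=2.2,fy=2.2,interpolation=cv2.INTER_CUBIC))
hsv=cv2.cvtColor(b["img"],cv2.COLOR_RGB2HSV)
z=P[...,2]
print(z[300,200],z[250,400])
for n,p in dict(pin=(265,217),plate=(350,215),tinin=(175,220),lid=(165,180)).items():
    print(n,hsv[p[1],p[0]],P[p[1],p[0]])
m=((z>.012)&(z<.4)).astype(np.uint8)
k,l,st,ce=cv2.connectedComponentsWithStats(m)
for i in range(1,k):
    if st[i,4]>60: q=P[l==i]; print(st[i],ce[i].round(),np.median(q,0).round(3),q[:,2].max().round(3))
E
```

```text
0.036135692990040935 -0.007040433136479063
pin [ 18 129 224] [0.48839335 0.00148108 0.0376384 ]
plate [  9  10 181] [ 0.49434089 -0.24127033  0.00352689]
tinin [ 8 32 87] [0.48845275 0.25776925 0.00736793]
lid [21 20 88] [0.56191115 0.24673106 0.20742088]
[211 106  83  29 865] [245. 123.] [0.763 0.061 0.023] 0.036
[313 118  36  47 703] [331. 142.] [ 0.702 -0.192  0.033] 0.046
[408 148  25  22 405] [420. 159.] [ 0.646 -0.441  0.044] 0.053
[ 136  152   73   97 3203] [171. 196.] [0.545 0.243 0.153] 0.278
[103 166  19  18 254] [112. 174.] [0.614 0.429 0.05 ] 0.082
[249 192  36  50 731] [267. 218.] [ 0.486 -0.005  0.034] 0.046
[341 257  19  50 830] [350. 280.] [ 0.312 -0.227  0.033] 0.047
[162 287  51  18 783] [189. 296.] [0.277 0.211 0.035] 0.048
[ 11 335  49  32 379] [ 42. 352.] [0.168 0.475 0.316] 0.384
[236 359  67  25 930] [268. 375.] [0.083 0.001 0.135] 0.192
```

View pics/b.png

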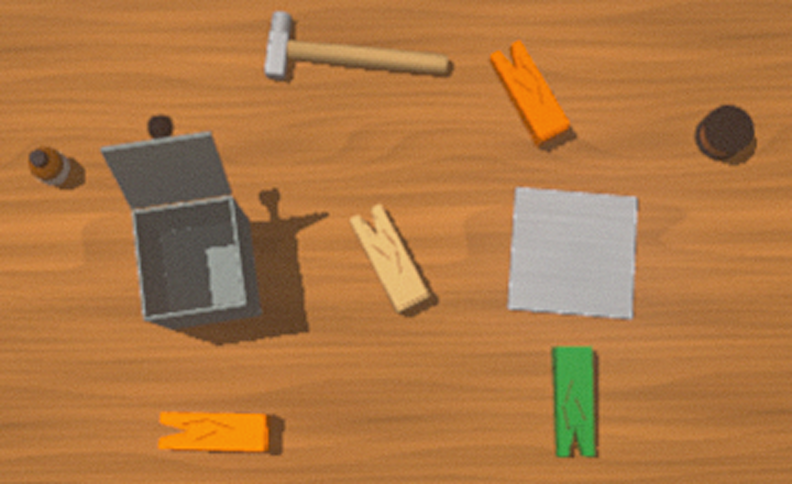

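Run:
```python
from h import *
b=dict(np.load("t0.npz"));P=np.load("t0P.npy");z=P[...,2]
hsv=cv2.cvtColor(b["img"],cv2.COLOR_RGB2HSV)
T=b["z_map"][230:300,230:320]; print("bench z med/std",np.median(z[230:300,290:330]),np.std(z[230:300,290:330]))
def cast(uv,h):
    p=cv2.undistortPoints(np.array(uv,float).reshape(-1,1,2),b["K"],b["dist"]).reshape(-1,2)
    d=np.c_[p,np.ones(len(p))]@R.from_quat(b["rotation"],scalar_first=True).as_matrix().T
    e=b["eye"];return e+d*((h-e[2])/d[:,2])[:,None]
def rect(m,h,n):
    c=max(cv2.findContours(m.astype(np.uint8),cv2.RETR_EXTERNAL,cv2.CHAIN_APPROX_NONE)[0],key=cv2.contourArea)
    q=cast(c.reshape(-1,2),h)[:,:2]
    r=cv2.minAreaRect((q*1000).astype(np.float32));print(n,r);print(cv2.boxPoints(r).round(1).tolist())
w=np.zeros(z.shape,bool);w[185:250,245:292]=1
rect(w&(hsv[...,2]>185)&(hsv[...,1]<150),.034,"pin")
w[:]=0;w[170:260,310:390]=1
rect(w&(hsv[...,1]<40)&(hsv[...,2]>130),.006,"plate")
# rim of the tin
w[:]=0;w[185:255,140:215]=1
m=w&(abs(z-.15)<.012);rect(m,.150,"rim")
# lid
w[:]=0;w[150:192,130:200]=1
q=P[w&(z>.17)&(z<.285)&(hsv[...,1]<60)];c=q.mean(0);u,s,v=np.linalg.svd(q-c,full_matrices=False);print("lid",c,s/len(q)**.5,v,q[:,2].max())
q=P[150:165,155:170].reshape(-1,3);q=q[(q[:,2]>.15)];print("knob",q.mean(0),len(q))
```

```text
bench z med/std -6.671203489128086e-05 0.10400139971609873
pin ((491.0169677734375, -1.4178352355957031), (133.1470489501953, 45.57870864868164), 26.368330001831055)
[[421.20001220703125, -10.600000381469727], [441.5, -51.400001525878906], [560.7999877929688, 7.699999809265137], [540.5, 48.599998474121094]]
plate ((495.90399169921875, -241.1300506591797), (159.97108459472656, 160.16014099121094), 84.21002197265625)
[[408.20001220703125, -312.6000061035156], [567.5, -328.79998779296875], [583.5999755859375, -169.60000610351562], [424.29998779296875, -153.5]]
rim ((482.6187744140625, 229.87710571289062), (139.51214599609375, 122.04222869873047), 7.778000354766846)
[[405.20001220703125, 280.8999938964844], [421.79998779296875, 160.0], [560.0, 178.89999389648438], [543.5, 299.79998779296875]]
lid [0.56978059 0.24276126 0.22643571] [0.03346399 0.03288791 0.00145937] [[-0.20182329  0.95700965 -0.20832639]
 [-0.28892028 -0.26141174 -0.92097175]
 [-0.93583782 -0.12568383  0.32925848]] 0.27787150174329533
knob [0.6040193  0.24255481 0.25723165] 145
```

```bash
cat >> h.py <<'E'
def tgt(pos,app_az,tilt,y_az):
    "approach azimuth/tilt from straight down (deg), finger line azimuth"
    a,t,y=np.radians([app_az,tilt,y_az])
    zt=np.array([np.sin(t)*np.cos(a),np.sin(t)*np.sin(a),-np.cos(t)])
    yt=np.array([np.cos(y),np.sin(y),0]);yt-=zt*(yt@zt);yt/=np.linalg.norm(yt)
    return np.array(pos),np.c_[np.cross(yt,zt),yt,zt]
def plan(pos,Rt):
    s=bot.observe();R0=R.from_quat(s["eef_rot"],scalar_first=True).as_matrix();d=pos-s["tool_pos"]
    tv=R.from_matrix(R0.T@Rt).as_rotvec(degrees=True)
    print("t",s["time"],"mm now",(R0.T@d*1000).round(1),"turn",tv.round(1),np.linalg.norm(tv).round(1),"mm after turn",(Rt.T@d*1000).round(1),"j",np.round(s["joint_pos"],2))
E
python3 - <<'E'
from h import *
plan(*tgt([.4856,-.004,.30],206.4,35,116.4))
plan(*tgt([.4856,-.004,.30],206.4,0,116.4))
E
```

```text
t 0.1 mm now [-461.5 -398.6  -68.9] turn [ 13.7  33.1 -43.6] 56.4 mm after turn [   3.3 -608.2  -82.2] j [ 1.03  0.38  1.3   0.    1.46 -0.22]
t 0.1 mm now [-461.5 -398.6  -68.9] turn [ -0.1  -0.  -45. ] 45.0 mm after turn [ -44.4 -608.2  -69.2] j [ 1.03  0.38  1.3   0.    1.46 -0.22]
```

>>> servo_tool(grip=[0.085,0.085,0.085,0.085,0.085,0.085,0.085,0.085,0.085,0.085,0.085,0.085,0.085,0.085,0.085,0.085,0.085,0.085,0.085,0.085], translation=[[0,0,-0.03],[0,0,-0.035],[0,0,-0.035],[-0.03,-0.025,0],[-0.03,-0.025,0],[-0.03,-0.025,0],[-0.03,-0.025,0],[-0.03,-0.025,0],[-0.03,-0.025,0],[-0.03,-0.025,0],[-0.03,-0.025,0],[-0.03,-0.025,0],[-0.03,-0.025,0],[-0.03,-0.025,0],[-0.03,-0.025,0],[-0.03,-0.025,0],[-0.03,-0.025,0],[-0.03,-0.025,0],[-0.01,-0.025,0],[0,0,0]], turn=[[0,0,0],[0,0,0],[0,0,0],[0,0,0],[0,0,0],[0,0,0],[0,0,0],[0,0,0],[0,0,0],[0,0,0],[0,0,0],[0,0,0],[0,0,0],[0,0,0],[0,0,0],[0,0,0],[0,0,0],[0,0,0],[0,0,0],[0,0,0]])

```text
time: 2.1
tool_pos: [0.4842, -0.0072, 0.3304]
eef_rot: [-0.001, 0.163, 0.987, -0.0]
force: [-0.8, 0.8, -0.2]
gripper_width: 0.085
gripper_force: 0.0
```

>>> servo_tool(grip=[0.085,0.085,0.085,0.085,0.085,0.085,0.085,0.085,0.085], translation=[[0,0,0],[0,0,0],[0,0,0],[0,0,0],[0,0,0],[0,0,0],[0,0,0],[0,0,0],[0,0,0]], turn=[[1.7,4.1,-5.5],[1.7,4.1,-5.5],[1.7,4.1,-5.5],[1.7,4.1,-5.5],[1.7,4.1,-5.5],[1.7,4.1,-5.5],[1.7,4.1,-5.5],[1.7,4.1,-5.5],[0,0,0]])

```text
time: 3.0
tool_pos: [0.484, -0.0033, 0.33]
eef_rot: [-0.291, -0.223, 0.928, -0.068]
force: [-0.1, -0.1, 0.0]
gripper_width: 0.0851
gripper_force: 0.0
```

Run:
```python
from h import *
plan(*tgt([.4856,-.004,.006],206.4,35,116.4))
print(bot.observe()["tool_pos"])
c=read_camera("wrist");save(c,"w1.png")
```

```text
t 3.0 mm now [-185.7   -2.6  265.4] turn [-0.1  0.2  0.6] 0.6 mm after turn [-186.7   -1.3  264.7] j [-0.09  0.48  0.99 -0.37  2.18 -2.27]
[ 0.48401803 -0.00329471  0.32996913]
```

View pics/w1.png

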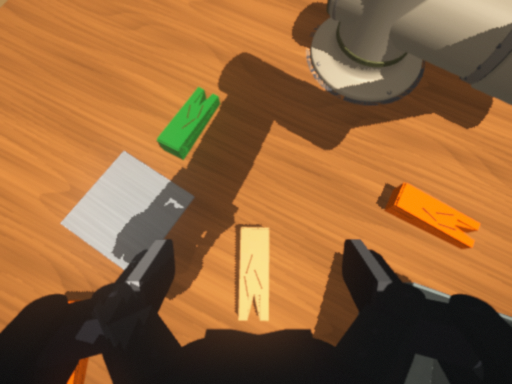

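>>> servo_tool(grip=[0.085,0.085,0.085,0.085,0.085,0.085,0.085,0.085,0.085,0.085,0.085,0.085,0.085,0.085,0.085,0.085], translation=[[-0.023,0,0.02],[-0.023,0,0.02],[-0.023,0,0.02],[-0.023,0,0.02],[-0.023,0,0.02],[-0.023,0,0.02],[-0.023,0,0.02],[-0.025,-0.002,0.02],[0,0,0.02],[0,0,0.02],[0,0,0.02],[0,0,0.015],[0,0,0.01],[0,0,0.01],[0,0,0.01],[0,0,0]], turn=[[0,0,0],[0,0,0],[0,0,0],[0,0,0],[0,0,0],[0,0,0],[0,0,0],[0,0,0],[0,0,0],[0,0,0],[0,0,0],[0,0,0],[0,0,0],[0,0,0],[0,0,0],[0,0,0]])

```text
time: 4.65
tool_pos: [0.486, -0.0049, 0.007]
eef_rot: [-0.29, -0.221, 0.929, -0.068]
force: [0.3, -0.2, 0.6]
gripper_width: 0.085
gripper_force: 0.0
```

>>> servo_tool(force=60, grip=[0.03,0.03,0.03,0.03,0.03,0.03,0.03,0.03,0.03,0.03], translation=[[0,0,0],[0,0,0],[0,0,0],[0,0,0],[0,0,0],[0,0,0],[0,0,0],[0,0,0],[0,0,0],[0,0,0]], turn=[[0,0,0],[0,0,0],[0,0,0],[0,0,0],[0,0,0],[0,0,0],[0,0,0],[0,0,0],[0,0,0],[0,0,0]])

```text
time: 5.65
tool_pos: [0.4874, -0.0047, 0.0081]
eef_rot: [-0.289, -0.221, 0.929, -0.068]
force: [2.0, 1.6, 5.7]
gripper_width: 0.0432
gripper_force: 61.6
```

>>> servo_tool(grip=[0.03,0.03,0.03,0.03,0.03,0.03,0.03,0.03,0.03,0.03], translation=[[0.006,0,-0.008],[0.011,0,-0.016],[0.011,0,-0.016],[0.012,0,-0.016],[0.011,0,-0.016],[0.011,0,-0.016],[0.012,0,-0.016],[0.011,0,-0.016],[0.011,0,-0.016],[0.012,0,-0.016]], turn=[[0,0,0],[0,0,0],[0,0,0],[0,0,0],[0,0,0],[0,0,0],[0,0,0],[0,0,0],[0,0,0],[0,0,0]])

```text
time: 6.65
tool_pos: [0.4842, -0.0061, 0.195]
eef_rot: [-0.29, -0.221, 0.929, -0.068]
force: [0.3, 0.7, -1.5]
gripper_width: 0.0433
gripper_force: 61.0
```

Run:
```python
from h import *
s=bot.observe();print(s["tool_pos"],s["gripper_width"])
plan(*tgt([.520,-.253,.2],-26,55,64))
```

```text
[ 0.48418237 -0.00611794  0.19499899] 0.04332057257577784
t 6.65 mm now [  68.4 -236.5   40.4] turn [ 10.4 -82.7  57.3] 101.1 mm after turn [ -84.6 -206.2  112.2] j [-0.1   0.56  1.23 -0.32  1.87 -2.15]
```

>>> servo_tool(grip=[0.03,0.03,0.03,0.03,0.03,0.03,0.03,0.03,0.03,0.03], translation=[[0.007,-0.0237,0.004],[0.007,-0.0237,0.004],[0.007,-0.0237,0.004],[0.007,-0.0237,0.004],[0.007,-0.0237,0.004],[0.007,-0.0237,0.004],[0.007,-0.0237,0.004],[0.007,-0.0237,0.004],[0.007,-0.0237,0.004],[0.006,-0.0237,0.004]], turn=[[0,0,0],[0,0,0],[0,0,0],[0,0,0],[0,0,0],[0,0,0],[0,0,0],[0,0,0],[0,0,0],[0,0,0]])

```text
time: 7.65
tool_pos: [0.52, -0.2545, 0.2]
eef_rot: [-0.29, -0.221, 0.929, -0.068]
force: [-0.7, -0.3, -1.1]
gripper_width: 0.0432
gripper_force: 61.1
```

>>> servo_tool(grip=[0.03,0.03,0.03,0.03,0.03,0.03,0.03,0.03,0.03,0.03,0.03,0.03,0.03,0.03,0.03,0.03,0.03,0.03], translation=[[0,0,0],[0,0,0],[0,0,0],[0,0,0],[0,0,0],[0,0,0],[0,0,0],[0,0,0],[0,0,0],[0,0,0],[0,0,0],[0,0,0],[0,0,0],[0,0,0],[0,0,0],[0,0,0],[0,0,0],[0,0,0]], turn=[[0.6,-4.87,3.37],[0.6,-4.87,3.37],[0.6,-4.87,3.37],[0.6,-4.87,3.37],[0.6,-4.87,3.37],[0.6,-4.87,3.37],[0.6,-4.87,3.37],[0.6,-4.87,3.37],[0.6,-4.87,3.37],[0.6,-4.87,3.37],[0.6,-4.87,3.37],[0.6,-4.87,3.37],[0.6,-4.87,3.37],[0.6,-4.87,3.37],[0.6,-4.87,3.37],[0.6,-4.87,3.37],[0.6,-4.87,3.37],[0,0,0]])

```text
time: 9.45
tool_pos: [0.5286, -0.2487, 0.2142]
eef_rot: [0.423, 0.19, 0.881, -0.097]
force: [-1.2, 0.4, -1.9]
gripper_width: 0.0433
gripper_force: 61.3
```

Run:
```python
from h import *
plan(*tgt([.520,-.253,.2],-26,55,64))
plan(*tgt([.520,-.253,.075],-26,55,64))
print(bot.observe()["tool_pos"])
a=read_camera("scene")
cv2.imwrite("pics/s1.png",cv2.resize(a["img"][100:300,100:400][...,::-1],None,fx=2.5,fy=2.5))
```

```text
t 9.45 mm now [14.9 -7.4  4.2] turn [ 0.7 -3.6  1.3] 3.9 mm after turn [14.9 -7.6  3.3] j [-0.75  0.24  1.91  1.11  0.27 -2.88]
t 9.45 mm now [112.6  -6.   82.2] turn [ 0.7 -3.6  1.3] 3.9 mm after turn [117.3  -7.6  75. ] j [-0.75  0.24  1.91  1.11  0.27 -2.88]
[ 0.52859942 -0.2486862   0.21415306]
```

View pics/s1.png

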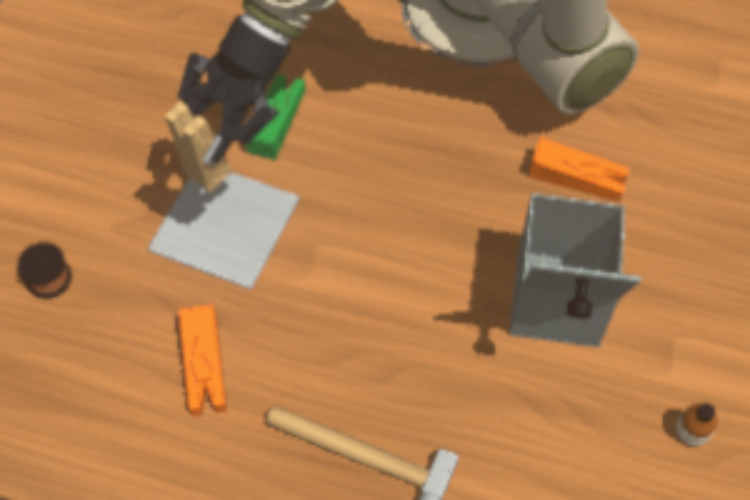

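```bash
cat > kin.py <<'E'
from h import *
from scipy.optimize import least_squares
s=bot.observe()
J=np.array([[1.031,.381,1.297,0,1.464,-.215],[-.09,.48,.99,-.37,2.18,-2.27],[-.1,.56,1.23,-.32,1.87,-2.15],[-.75,.24,1.91,1.11,.27,-2.88]])
P=np.array([[.17536,.52102,.23078],[.484,-.0033,.33],[.4842,-.0061,.195],[.5286,-.2487,.2142]])
Q=R.from_quat([[-.00025,.1617,.98684,-.00058],[-.291,-.223,.928,-.068],[-.29,-.221,.929,-.068],[.423,.19,.881,-.097]],scalar_first=True)
def fk(j,p,s4,s6):
    h,a,L2,e,L3,d,c=p
    A=R.from_euler("ZY",[j[0],j[1]]);B=A*R.from_euler("Y",j[2]);W=B*R.from_euler("ZYZ",[s4*j[3],j[4],s6*j[5]+c])
    return np.array([0,0,h])+R.from_euler("Z",j[0]).apply([a,0,0])+A.apply([0,0,L2])+B.apply([e,0,L3])+W.apply([0,0,d]),W
best=None
for s4 in(1,-1):
  for s6 in(1,-1):
    for c in (-1.57,0,1.57,3.14):
      f=lambda p:np.concatenate([np.r_[(x-P[i])*5,(W.inv()*Q[i]).as_rotvec()] for i in range(4) for x,W in[fk(J[i],p,s4,s6)]])
      o=least_squares(f,[.3,0,.35,0,.35,.25,c])
      if best is None or o.cost<best[0].cost: best=(o,s4,s6,f)
o,s4,s6,f=best;FK=lambda j:fk(j,o.x,s4,s6)
LO=np.array([-3.11,-.89,.22,-1.42,.17,-2.88]);HI=np.array([3.11,2.33,2.48,4.56,2.85,2.88])
def ik(pos,Rt,seeds):
    res=[]
    for j0 in seeds:
        g=lambda j:(lambda x,W:np.r_[(x-pos)*5,(W.inv()*R.from_matrix(Rt)).as_rotvec()])(*FK(j))
        r=least_squares(g,np.clip(j0,LO+.02,HI-.02),bounds=(LO,HI));res.append((r.cost,r.x))
    return min(res,key=lambda t:t[0])
E
python3 - <<'E'
from kin import *
print(o.cost,s4,s6,o.x.round(3),f(o.x).round(3))
sd=[J[3],J[2],[-.4,.3,1.6,3,.6,0],[-.4,.3,1.6,1.5,1,-2],[-.4,.3,1.6,1.5,1,0],[-.4,.3,1.6,-1.3,1,0],[-.4,.3,1.6,-1.3,1,-2],[-.4,.3,1.6,1.5,1,2]]
for az in range(-180,180,30):
    u=np.array([np.cos(np.radians(az)),np.sin(np.radians(az)),0])
    pos=np.array([.5,-.243,.072])+.012*u
    c,j=ik(*tgt(pos,az,55,az+90),sd);print(az,round(c,5),j.round(2))
E
```

```text
0.6275295110539851 1 1 [0.241 0.216 0.202 0.027 0.242 0.135 1.573] [ 0.484 -0.334  0.053  0.001  0.    -0.002 -0.012 -0.401 -0.111  0.008
 -0.005  0.004 -0.008 -0.415  0.139  0.005 -0.002 -0.002 -0.513 -0.521
 -0.081 -0.    -0.004 -0.   ]
-180 0.0 [-0.39  1.59  0.24 -0.39  2.2   1.1 ]
-150 0.0 [-0.32  1.35  0.7  -0.68  1.79  0.82]
-120 0.0 [-0.28  1.15  1.11 -0.95  1.36  0.69]
-90 0.0 [-0.28  0.99  1.45 -1.33  0.95  0.7 ]
-60 0.0 [-0.34  0.88  1.7   4.31  0.62  0.93]
-30 0.0 [-0.44  0.84  1.81  3.3   0.47  1.48]
0 0.0 [-0.54  0.87  1.75  2.21  0.56  2.09]
30 0.0 [-0.61  0.96  1.53  1.47  0.84  2.4 ]
60 0.0 [-0.63  1.1   1.21  1.04  1.24  2.46]
90 0.0 [-0.6   1.3   0.81  0.75  1.68  2.36]
120 0.0 [-0.54  1.52  0.37  0.48  2.09  2.13]
150 0.00053 [-0.46  1.59  0.22  0.07  2.27  1.65]
```

```bash
sed -i 's/h,a,L2,e,L3,d,c=p/h,a,L2,e,L3,d,c,y,k=p/; s/apply(\[a,0,0\])/apply([a,y,0])/; s/W.apply(\[0,0,d\])/(B*R.from_euler("Z",s4*j[3])).apply([k,0,0])+W.apply([0,0,d])/; s/.25,c\])/.25,c,.1,0])/' kin.py
cat > az.py <<'E'
from kin import *
print(o.cost,s4,s6,o.x.round(3),f(o.x).round(3))
sd=[J[3],J[2],[-.4,.3,1.6,3,.6,0],[-.4,.3,1.6,1.5,1,-2],[-.4,.3,1.6,1.5,1,0],[-.4,.3,1.6,-1.3,1,0],[-.4,.3,1.6,-1.3,1,-2],[-.4,.3,1.6,1.5,1,2]]
for az in range(-180,180,30):
    u=np.array([np.cos(np.radians(az)),np.sin(np.radians(az)),0])
    pos=np.array([.5,-.243,.072])+.012*u
    for q in sd[:4]+sd[6:7]:
      c,j=ik(*tgt(pos,az,55,az+90),[q])
      if c<1e-4:print(az,round(c,5),j.round(2))
E
python3 az.py
```

```text
0.0002261231799815769 1 1 [ 0.114 -0.01   0.562  0.107  0.352  0.263  1.573  0.118 -0.003] [-0.001  0.008  0.004  0.001  0.    -0.002 -0.004  0.006 -0.005  0.008
 -0.005  0.004  0.    -0.011  0.004  0.005 -0.002 -0.002 -0.002  0.003
 -0.002 -0.    -0.004 -0.   ]
-180 0.0 [-0.49  0.94  1.   -0.45  2.06  1.04]
-180 0.0 [-0.49  0.94  1.   -0.45  2.06  1.04]
-180 0.0 [-0.49  0.94  1.   -0.45  2.06  1.04]
-180 0.0 [-0.49  0.94  1.   -0.45  2.06  1.04]
-150 0.0 [-0.38  0.86  1.19 -0.71  1.75  0.78]
-150 0.0 [-0.38  0.86  1.19 -0.71  1.75  0.78]
-150 0.0 [-0.38  0.86  1.19 -0.71  1.75  0.78]
-150 0.0 [-0.38  0.86  1.19 -0.71  1.75  0.78]
-120 0.0 [-0.31  0.76  1.46 -0.96  1.36  0.65]
-120 0.0 [-0.31  0.76  1.46 -0.96  1.36  0.65]
-120 0.0 [-0.31  0.76  1.46 -0.96  1.36  0.65]
-120 0.0 [-0.31  0.76  1.46 -0.96  1.36  0.65]
-90 0.0 [-0.32  0.66  1.76 -1.34  0.92  0.67]
-90 0.0 [-0.32  0.66  1.76 -1.34  0.92  0.67]
-90 0.0 [-0.32  0.66  1.76 -1.34  0.92  0.67]
-90 0.0 [-0.32  0.66  1.76 -1.34  0.92  0.67]
-60 0.0 [-0.47  0.59  2.03  4.12  0.57  1.03]
-30 0.0 [-0.75  0.56  2.16  2.79  0.56  1.74]
0 0.0 [-0.99  0.58  2.08  1.76  0.77  2.16]
30 0.0 [-1.06  0.64  1.84  1.15  1.11  2.33]
60 0.0 [-1.01  0.73  1.54  0.81  1.49  2.31]
90 0.0 [-0.9   0.84  1.26  0.55  1.84  2.16]
120 0.0 [-0.77  0.92  1.04  0.26  2.1   1.87]
150 0.0 [-0.63  0.96  0.94 -0.11  2.19  1.45]
```

Run:
```python
from kin import *
p0=bot.observe()["tool_pos"]
plan(*tgt(p0,0,0,64))
for t in[(p0,0,0,64),(p0,0,0,-30),([.52,-.25,.2],-120,55,-30)]:
    c,j=ik(*tgt(*t),[J[2]]);print(c.round(5),j.round(2))
```

```text
t 9.5 mm now [0. 0. 0.] turn [-0.2 51.3  2. ] 51.4 mm after turn [0. 0. 0.] j [-0.75  0.24  1.91  1.11  0.27 -2.88]
0.0 [-0.64  0.45  1.24 -0.    1.46 -1.76]
0.0 [-0.64  0.45  1.24 -0.    1.46 -0.12]
0.0 [-0.29  0.63  1.28 -0.92  1.56  0.41]
```

>>> servo_tool(grip=[0.03,0.03,0.03,0.03,0.03,0.03,0.03,0.03,0.03,0.03], translation=[[0,0,0],[0,0,0],[0,0,0],[0,0,0],[0,0,0],[0,0,0],[0,0,0],[0,0,0],[0,0,0],[0,0,0]], turn=[[0,5.7,0.2],[0,5.7,0.2],[0,5.7,0.2],[0,5.7,0.2],[0,5.7,0.2],[0,5.7,0.2],[0,5.7,0.2],[0,5.7,0.2],[0,5.7,0.2],[0,0,0]])

```text
time: 10.5
tool_pos: [0.5343, -0.2464, 0.2147]
eef_rot: [0.058, 0.212, 0.975, -0.008]
force: [-0.3, 0.5, -0.9]
gripper_width: 0.0432
gripper_force: 61.2
```

>>> servo_tool(grip=[0.03,0.03,0.03,0.03,0.03,0.03,0.03,0.03,0.03,0.03,0.03,0.03,0.03,0.03,0.03], translation=[[0,0,0],[0,0,0],[0,0,0],[0,0,0],[0,0,0],[0,0,0],[0,0,0],[0,0,0],[0,0,0],[0,0,0],[0,0,0],[0,0,0],[0,0,0],[0,0,0],[0,0,0]], turn=[[0,0,6.7],[0,0,6.7],[0,0,6.7],[0,0,6.7],[0,0,6.7],[0,0,6.7],[0,0,6.7],[0,0,6.7],[0,0,6.7],[0,0,6.7],[0,0,6.7],[0,0,6.7],[0,0,6.7],[0,0,6.7],[0,0,0]])

```text
time: 12.0
tool_pos: [0.5331, -0.245, 0.2148]
eef_rot: [0.046, 0.858, 0.511, 0.039]
force: [-0.9, 0.2, -1.1]
gripper_width: 0.0433
gripper_force: 61.4
```

Run:
```python
from h import *
u=np.array([np.cos(np.radians(-120)),np.sin(np.radians(-120)),0])
p=np.array([.498,-.242,.20])+.012*u
print(p,bot.observe()["tool_pos"])
plan(*tgt(p,-120,55,-30))
```

```text
[ 0.492     -0.2523923  0.2      ] [ 0.53310394 -0.24500873  0.21478654]
t 12.0 mm now [-26.3 -34.1  10.3] turn [  7.1 -56.1  -1.8] 56.6 mm after turn [ -3.3 -31.9  30.6] j [-0.65  0.4   1.31  0.04  1.31 -0.16]
```

>>> servo_tool(grip=[0.03,0.03,0.03,0.03,0.03,0.03,0.03,0.03,0.03,0.03,0.03,0.03,0.03], translation=[[-0.013,-0.017,0.005],[-0.013,-0.017,0.005],[0,0,0],[0,0,0],[0,0,0],[0,0,0],[0,0,0],[0,0,0],[0,0,0],[0,0,0],[0,0,0],[0,0,0],[0,0,0]], turn=[[0,0,0],[0,0,0],[0.7,-5.6,-0.2],[0.7,-5.6,-0.2],[0.7,-5.6,-0.2],[0.7,-5.6,-0.2],[0.7,-5.6,-0.2],[0.7,-5.6,-0.2],[0.7,-5.6,-0.2],[0.7,-5.6,-0.2],[0.7,-5.6,-0.2],[0.7,-5.6,-0.2],[0,0,0]])

```text
time: 13.3
tool_pos: [0.4933, -0.2509, 0.1986]
eef_rot: [0.229, 0.766, 0.448, -0.399]
force: [0.1, 0.3, -1.8]
gripper_width: 0.0432
gripper_force: 61.6
```

Run:
```python
from h import *
p=np.array([.492,-.2524,.09])
print(bot.observe()["tool_pos"])
plan(*tgt(p,-120,55,-30))
a=read_camera("scene");P=cloud(a)
hsv=cv2.cvtColor(a["img"],cv2.COLOR_RGB2HSV)
m=(abs(P[...,0]-.49)<.09)&(abs(P[...,1]+.25)<.09)&(P[...,2]>.05)&(P[...,2]<.33)&(hsv[...,1]>70)&(hsv[...,2]>90)
q=P[m];c=q.mean(0);u,s,v=np.linalg.svd(q-c,full_matrices=False);print(len(q),c,v[0],q.min(0),q.max(0),"normal",v[2])
cv2.imwrite("pics/s2.png",cv2.resize(a["img"][110:270,80:280][...,::-1],None,fx=3,fy=3))
```

```text
[ 0.49333497 -0.25092894  0.19859569]
t 13.3 mm now [87.6  0.4 64.2] turn [ 0.1 -0.2  0.6] 0.6 mm after turn [87.8 -0.4 63.9] j [-0.31  0.6   1.35 -0.93  1.51  0.42]
331 [ 0.50535481 -0.23913974  0.24358671] [ 0.18653742  0.16391878 -0.96867664] [ 0.47070019 -0.26935355  0.13777733] [ 0.57928563 -0.18940681  0.27488091] normal [0.55849324 0.79347849 0.24182055]
```

View pics/s2.png

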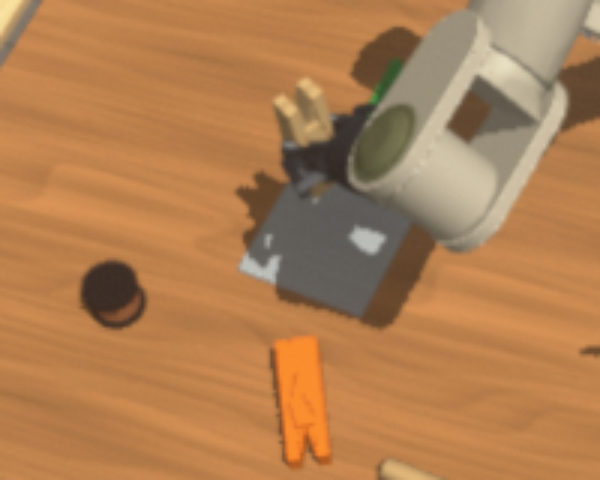

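>>> servo_tool(grip=[0.03,0.03,0.03,0.03,0.03,0.03,0.03,0.03,0.03,0.03,0.03], translation=[[0.0164,0,0.0115],[0.0164,0,0.0115],[0.0164,0,0.0115],[0.0164,0,0.0115],[0.0164,0,0.0115],[0.0082,0,0.0057],[0.0041,0,0.0029],[0.0025,0,0.0017],[0.0016,0,0.0011],[0.0016,0,0.0011],[0,0,0]], turn=[[0,0,0],[0,0,0],[0,0,0],[0,0,0],[0,0,0],[0,0,0],[0,0,0],[0,0,0],[0,0,0],[0,0,0],[0,0,0]])

```text
time: 14.45
tool_pos: [0.4936, -0.2509, 0.0784]
eef_rot: [0.23, 0.769, 0.445, -0.398]
force: [-0.4, -0.3, -1.7]
gripper_width: 0.043
gripper_force: 61.6
```

Still free (force unchanged); continue in 1 mm steps.

>>> servo_tool(grip=[0.03,0.03,0.03,0.03,0.03,0.03,0.03], translation=[[0.0016,0,0.0011],[0.0016,0,0.0011],[0.0008,0,0.0006],[0.0008,0,0.0006],[0.0008,0,0.0006],[0,0,0],[0,0,0]], turn=[[0,0,0],[0,0,0],[0,0,0],[0,0,0],[0,0,0],[0,0,0],[0,0,0]])

```text
time: 15.15
tool_pos: [0.4935, -0.251, 0.0714]
eef_rot: [0.23, 0.769, 0.445, -0.398]
force: [0.2, 0.1, -1.5]
gripper_width: 0.0436
gripper_force: 61.6
```

>>> servo_tool(grip=[0.03,0.03,0.03,0.03,0.03], translation=[[0.0008,0,0.0006],[0.0008,0,0.0006],[0.0008,0,0.0006],[0,0,0],[0,0,0]], turn=[[0,0,0],[0,0,0],[0,0,0],[0,0,0],[0,0,0]])

```text
time: 15.65
tool_pos: [0.4934, -0.251, 0.0695]
eef_rot: [0.23, 0.768, 0.445, -0.398]
force: [0.3, 3.4, 7.2]
gripper_width: 0.0432
gripper_force: 62.6
```

>>> servo_tool(grip=[0.043,0.045,0.047,0.05,0.055,0.06,0.07,0.08,0.085,0.085], translation=[[0,0,0],[0,0,0],[0,0,0],[0,0,0],[0,0,0],[0,0,0],[0,0,0],[0,0,0],[0,0,0],[0,0,0]], turn=[[0,0,0],[0,0,0],[0,0,0],[0,0,0],[0,0,0],[0,0,0],[0,0,0],[0,0,0],[0,0,0],[0,0,0]])

```text
time: 16.65
tool_pos: [0.4934, -0.251, 0.0683]
eef_rot: [0.23, 0.769, 0.445, -0.398]
force: [0.1, 0.2, -0.1]
gripper_width: 0.085
gripper_force: 0.0
```

>>> servo_tool(grip=[0.085,0.085,0.085,0.085,0.085,0.085,0.085,0.085], translation=[[0,0,-0.01],[0,0,-0.02],[0,0,-0.03],[0,0,-0.03],[0,0,-0.03],[0,0,-0.03],[0,0,-0.03],[0,0,-0.02]], turn=[[0,0,0],[0,0,0],[0,0,0],[0,0,0],[0,0,0],[0,0,0],[0,0,0],[0,0,0]])

```text
time: 17.45
tool_pos: [0.5756, -0.1075, 0.1856]
eef_rot: [0.23, 0.769, 0.446, -0.397]
force: [-0.7, -0.9, -0.6]
gripper_width: 0.0856
gripper_force: 0.0
```

Run:
```python
from h import *
s=bot.observe();print(s["tool_pos"],s["gripper_width"])
t=read_camera("top");P=cloud(t);z=P[...,2]
m=(abs(P[...,0]-.497)<.075)&(abs(P[...,1]+.245)<.075)&(z>.11)&(z<.17)
q=P[m];print(len(q),np.median(q,0) if len(q) else 0)
if len(q)>5:
    r=cv2.minAreaRect((q[:,:2]*1000).astype(np.float32));print(r,cv2.boxPoints(r).tolist())
cv2.imwrite("pics/t2.png",cv2.resize(t["img"][150:290,280:450][...,::-1],None,fx=4,fy=4))
```

```text
[ 0.57558317 -0.107458    0.18564171] 0.08562746972024504
209 [ 0.4976421  -0.23949238  0.13711577]
((496.5601806640625, -239.70855712890625), (30.005107879638672, 44.76700210571289), 59.414276123046875) [[469.6572265625, -241.23446655273438], [508.1957702636719, -264.01312255859375], [523.463134765625, -238.18264770507812], [484.9245910644531, -215.40399169921875]]
```

View pics/t2.png

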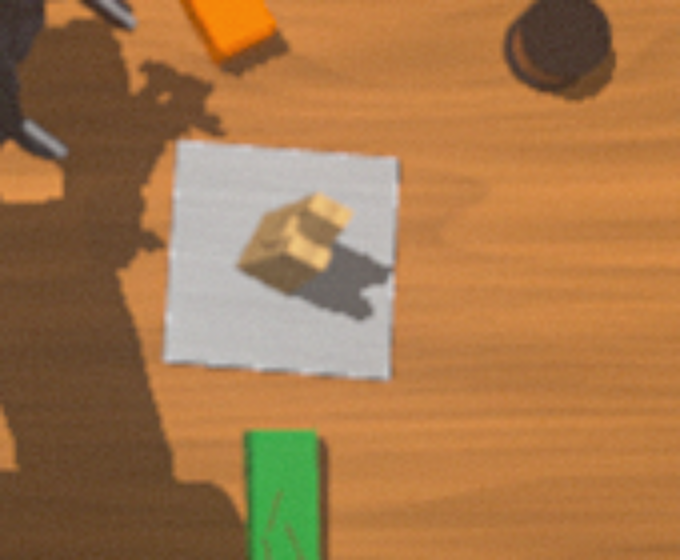

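Run:
```python
from h import *
plan(*tgt([.4966,-.2397,.25],0,0,-30.6))
```

```text
t 17.5 mm now [-141.7   -3.3   90.3] turn [ 0.6 54.5  0.8] 54.5 mm after turn [-155.8   -1.   -63.1] j [-0.06  0.74  1.09 -0.84  1.77  0.49]
```

>>> servo_tool(grip=[0.085,0.085,0.085,0.085,0.085,0.085,0.085,0.085,0.085,0.085,0.085,0.085,0.085,0.085,0.085,0.085,0.085], translation=[[0,0,0],[0,0,0],[0,0,0],[0,0,0],[0,0,0],[0,0,0],[0,0,0],[0,0,0],[0,0,0],[0,0,-0.03],[0,0,-0.033],[-0.03,0,0],[-0.03,0,0],[-0.03,0,0],[-0.03,0,0],[-0.036,0,0],[0,0,0]], turn=[[0.1,6.05,0.1],[0.1,6.05,0.1],[0.1,6.05,0.1],[0.1,6.05,0.1],[0.1,6.05,0.1],[0.1,6.05,0.1],[0.1,6.05,0.1],[0,6.05,0],[0,6.05,0],[0,0,0],[0,0,0],[0,0,0],[0,0,0],[0,0,0],[0,0,0],[0,0,0],[0,0,0]])

```text
time: 19.2
tool_pos: [0.4934, -0.2462, 0.2474]
eef_rot: [-0.001, 0.87, 0.492, -0.003]
force: [-0.2, 0.7, -1.2]
gripper_width: 0.0847
gripper_force: 0.0
```

Run:
```python
from h import *
plan(*tgt([.4966,-.2397,.098],0,0,-30.6))
```

```text
t 19.2 mm now [  7.9   0.2 149.4] turn [-0.3  0.3 -0.4] 0.6 mm after turn [  7.2  -0.5 149.4] j [-0.67  0.37  1.26 -0.01  1.51 -0.13]
```

>>> servo_tool(grip=[0.085,0.085,0.085,0.085,0.085,0.085,0.085,0.085,0.085], translation=[[0.007,0,0],[0,0,0.025],[0,0,0.025],[0,0,0.025],[0,0,0.025],[0,0,0.02],[0,0,0.015],[0,0,0.014],[0,0,0]], turn=[[-0.3,0.3,0],[0,0,0],[0,0,0],[0,0,0],[0,0,0],[0,0,0],[0,0,0],[0,0,0],[0,0,0]])

```text
time: 20.1
tool_pos: [0.4989, -0.2354, 0.097]
eef_rot: [-0.002, 0.869, 0.495, 0.0]
force: [0.5, 0.3, -0.5]
gripper_width: 0.0851
gripper_force: 0.0
```

>>> servo_tool(force=50, grip=[0.03,0.03,0.03,0.03,0.03,0.03,0.03,0.03,0.03,0.03], translation=[[0,0,0],[0,0,0],[0,0,0],[0,0,0],[0,0,0],[0,0,0],[0,0,0],[0,0,0],[0,0,0],[0,0,0]], turn=[[0,0,0],[0,0,0],[0,0,0],[0,0,0],[0,0,0],[0,0,0],[0,0,0],[0,0,0],[0,0,0],[0,0,0]])

```text
time: 21.1
tool_pos: [0.4995, -0.2376, 0.0995]
eef_rot: [0.001, 0.869, 0.494, 0.001]
force: [0.2, 0.7, 6.5]
gripper_width: 0.0436
gripper_force: 50.9
```

>>> servo_tool(grip=[0.03,0.03,0.03,0.03,0.03,0.03,0.03,0.03,0.03,0.03,0.03,0.03,0.03], translation=[[0,0,-0.005],[0,0,-0.01],[0,0,-0.02],[0,0,-0.025],[0,0,-0.025],[0,0,-0.025],[0,0,-0.025],[0,0,-0.025],[0,0,-0.025],[0,0,-0.025],[0,0,-0.025],[0,0,-0.015],[0,0,0]], turn=[[0,0,0],[0,0,0],[0,0,0],[0,0,0],[0,0,0],[0,0,0],[0,0,0],[0,0,0],[0,0,0],[0,0,0],[0,0,0],[0,0,0],[0,0,0]])

```text
time: 22.4
tool_pos: [0.4988, -0.2376, 0.351]
eef_rot: [0.002, 0.869, 0.494, 0.001]
force: [0.1, -0.0, -2.2]
gripper_width: 0.0433
gripper_force: 51.0
```

Run:
```python
from kin import *
plan(*tgt([.478,.229,.35],0,0,-82.2))
c,j=ik(*tgt([.478,.229,.35],0,0,-82.2),[J[2]]);print(c,j.round(2))
c,j=ik(*tgt([.478,.229,.11],0,0,-82.2),[J[2]]);print(c,j.round(2))
# refine the tin: front and side rim edges in the initial top view
P=np.load("t0P.npy");b=np.load("t0.npz")
ax=np.radians(7.8);X=np.array([np.cos(ax),np.sin(ax)]);Y=np.array([-X[1],X[0]])
m=(P[...,2]>.14)&(P[...,2]<.158);q=P[m][:,:2]-[.478,.229];q=q[np.linalg.norm(q,axis=1)<.12]
x,y=q@X,q@Y
print("x",np.percentile(x,[0,1,5,95]).round(3),"y",np.percentile(y,[0,1,3,97,99,100]).round(3))
```

```text
t 22.4 mm now [ 3.902e+02 -2.567e+02 -1.000e-01] turn [ 0.3 -0.2 51.4] 51.4 mm after turn [  42.7 -465.1    1. ] j [-0.66  0.33  1.04  0.    1.77 -0.12]
0.6606817460790838 [ 0.34  0.1   1.99 -1.42  0.17 -2.88]
0.2729960174519346 [ 0.33  0.44  2.06 -1.42  0.17 -2.88]
x [-0.064 -0.064 -0.063  0.069] y [-0.06  -0.059 -0.059  0.06   0.061  0.061]
```

>>> servo_tool(grip=[0.03,0.03,0.03,0.03,0.03,0.03,0.03,0.03], translation=[[0,0,0],[0,0,0],[0,0,0],[0,0,0],[0,0,0],[0,0,0],[0,0,0],[0,0,0]], turn=[[0,0,7.3],[0,0,7.3],[0,0,7.3],[0,0,7.3],[0,0,7.4],[0,0,7.4],[0,0,7.4],[0,0,0]])

```text
time: 23.2
tool_pos: [0.4983, -0.2373, 0.3477]
eef_rot: [-0.001, 0.998, 0.068, -0.0]
force: [0.5, -0.9, -1.9]
gripper_width: 0.0438
gripper_force: 51.0
```

>>> servo_tool(grip=[0.03,0.03,0.03,0.03,0.03,0.03,0.03,0.03,0.03,0.03,0.03,0.03,0.03,0.03,0.03,0.03,0.03,0.03], translation=[[0.0027,-0.02,0],[0.0027,-0.029,0],[0.0027,-0.029,0],[0.0027,-0.029,0],[0.0027,-0.029,0],[0.0027,-0.029,0],[0.0027,-0.029,0],[0.0027,-0.029,0],[0.0027,-0.029,0],[0.0027,-0.029,0],[0.0027,-0.029,0],[0.0027,-0.029,0],[0.0027,-0.029,0],[0.0027,-0.029,0],[0.0027,-0.029,0],[0.0022,-0.029,0],[0,-0.01,0],[0,0,0]], turn=[[0,0,0],[0,0,0],[0,0,0],[0,0,0],[0,0,0],[0,0,0],[0,0,0],[0,0,0],[0,0,0],[0,0,0],[0,0,0],[0,0,0],[0,0,0],[0,0,0],[0,0,0],[0,0,0],[0,0,0],[0,0,0]])

```text
time: 25.0
tool_pos: [0.4773, 0.2297, 0.3482]
eef_rot: [-0.0, 0.998, 0.07, 0.0]
force: [-0.6, 0.5, -1.1]
gripper_width: 0.0433
gripper_force: 51.2
```

Run:
```python
from h import *
plan(*tgt([.476,.229,.11],0,0,-82.2))
print(bot.observe()["tool_pos"])
t=read_camera("scene")
cv2.imwrite("pics/s3.png",cv2.resize(t["img"][130:270,270:420][...,::-1],None,fx=4,fy=4))
```

```text
t 25.0 mm now [ -1.5   0.5 238.2] turn [-0.  -0.   0.2] 0.3 mm after turn [ -1.4   0.5 238.2] j [0.22 0.29 1.1  0.   1.75 1.66]
[0.47732301 0.22970348 0.34821008]
```

View pics/s3.png

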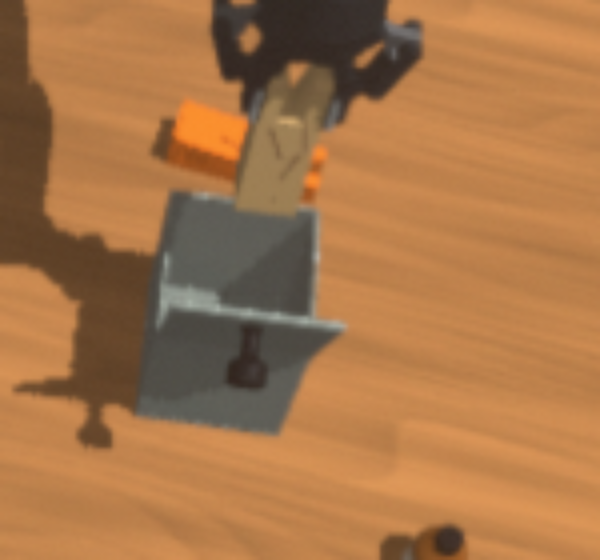

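>>> servo_tool(grip=[0.03,0.03,0.03,0.03,0.03,0.03,0.03,0.03,0.03,0.03,0.03,0.03,0.03,0.03], translation=[[0,0,0.015],[0,0,0.025],[0,0,0.025],[0,0,0.025],[0,0,0.025],[0,0,0.025],[0,0,0.02],[0,0,0.02],[0,0,0.015],[0,0,0.015],[0,0,0.01],[0,0,0.01],[0,0,0],[0,0,0]], turn=[[0,0,0],[0,0,0],[0,0,0],[0,0,0],[0,0,0],[0,0,0],[0,0,0],[0,0,0],[0,0,0],[0,0,0],[0,0,0],[0,0,0],[0,0,0],[0,0,0]])

```text
time: 26.45
tool_pos: [0.4783, 0.2289, 0.1191]
eef_rot: [-0.0, 0.998, 0.068, 0.001]
force: [0.7, 0.3, -2.2]
gripper_width: 0.0437
gripper_force: 51.2
```

>>> servo_tool(grip=[0.03,0.03,0.03,0.03,0.03], translation=[[0,0,0.004],[0,0,0.003],[0,0,0.003],[0,0,0],[0,0,0]], turn=[[0,0,0],[0,0,0],[0,0,0],[0,0,0],[0,0,0]])

```text
time: 26.95
tool_pos: [0.478, 0.2291, 0.1088]
eef_rot: [-0.0, 0.998, 0.068, 0.001]
force: [-0.0, -0.4, -0.9]
gripper_width: 0.0433
gripper_force: 51.2
```

>>> servo_tool(grip=[0.03,0.03,0.03,0.03,0.03], translation=[[0,0,0.002],[0,0,0.002],[0,0,0.002],[0,0,0.002],[0,0,0]], turn=[[0,0,0],[0,0,0],[0,0,0],[0,0,0],[0,0,0]])

```text
time: 27.45
tool_pos: [0.4779, 0.2291, 0.1004]
eef_rot: [-0.0, 0.998, 0.068, 0.0]
force: [0.3, 0.6, -1.7]
gripper_width: 0.0437
gripper_force: 51.2
```

>>> servo_tool(grip=[0.044,0.046,0.048,0.05,0.053,0.055,0.055,0.055], translation=[[0,0,0],[0,0,0],[0,0,0],[0,0,0],[0,0,0],[0,0,0],[0,0,0],[0,0,0]], turn=[[0,0,0],[0,0,0],[0,0,0],[0,0,0],[0,0,0],[0,0,0],[0,0,0],[0,0,0]])

```text
time: 28.25
tool_pos: [0.4781, 0.2291, 0.1008]
eef_rot: [-0.0, 0.998, 0.068, 0.001]
force: [-0.4, 0.1, 0.0]
gripper_width: 0.0548
gripper_force: 0.3
```

>>> servo_tool(grip=[0.055,0.055,0.055,0.055,0.055,0.055,0.055,0.055,0.055,0.055,0.055,0.055], translation=[[0,0,-0.01],[0,0,-0.015],[0,0,-0.02],[0,0,-0.025],[0,0,-0.03],[0,0,-0.03],[0,0,-0.03],[0,0,-0.03],[0,0,-0.03],[0,0,-0.02],[0,0,-0.02],[0,0,0]], turn=[[0,0,0],[0,0,0],[0,0,0],[0,0,0],[0,0,0],[0,0,0],[0,0,0],[0,0,0],[0,0,0],[0,0,0],[0,0,0],[0,0,0]])

```text
time: 29.45
tool_pos: [0.478, 0.2291, 0.3638]
eef_rot: [-0.001, 0.998, 0.068, 0.003]
force: [0.5, 0.1, 0.2]
gripper_width: 0.0551
gripper_force: 0.0
```

>>> servo_tool(grip=[0,0,0,0,0,0,0,0,0,0,0,0,0,0,0,0], translation=[[0.01,0.019,0],[0.02,0.019,0],[0.02,0,0],[0.02,0,0],[0.02,0,0],[0.02,0,0],[0.02,0,0],[0.02,0,0],[0,0,0.02],[0,0,0.02],[0,0,0.02],[0,0,0.02],[0,0,0.02],[0,0,0.019],[0,0,0.01],[0,0,0]], turn=[[0,0,0],[0,0,0],[0,0,0],[0,0,0],[0,0,0],[0,0,0],[0,0,0],[0,0,0],[0,0,0],[0,0,0],[0,0,0],[0,0,0],[0,0,0],[0,0,0],[0,0,0],[0,0,0]])

```text
time: 31.05
tool_pos: [0.631, 0.2117, 0.2301]
eef_rot: [-0.0, 0.998, 0.068, -0.001]
force: [-0.1, 0.1, -0.0]
gripper_width: -0.0
gripper_force: 0.0
```

Run:
```python
from h import *
s=bot.observe();print(s["tool_pos"],s["force"])
t=read_camera("scene");tp=read_camera("top");P=cloud(tp)
q=P[(P[...,2]>.1)&(P[...,2]<.145)&(abs(P[...,0]-.478)<.045)&(abs(P[...,1]-.229)<.04)];print(len(q),np.median(q,0) if len(q) else 0)
i=np.hstack([cv2.resize(t["img"][140:260,280:400],(390,390)),cv2.resize(tp["img"][140:260,120:240],(390,390))])
cv2.imwrite("pics/s4.png",i[...,::-1])
```

```text
[0.63099644 0.21173401 0.23011361] [-0.10330963  0.10525858 -0.0044056 ]
0 0
```

View pics/s4.png

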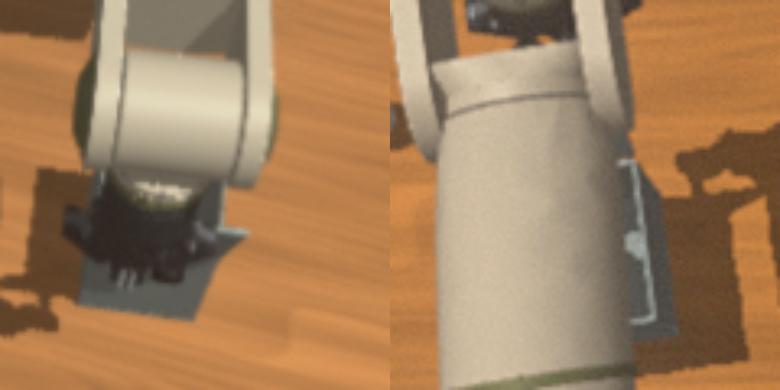

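>>> servo_tool(grip=[0,0,0,0,0,0,0,0,0], translation=[[-0.017,0,0],[-0.017,0,0],[-0.017,0,0],[-0.017,0,0],[-0.01,0,0],[-0.01,0,0],[-0.011,0,0],[0,0,0],[0,0,0]], turn=[[0,0,0],[0,0,0],[0,0,0],[0,0,0],[0,0,0],[0,0,0],[0,0,0],[0,0,0],[0,0,0]])

```text
time: 32.05
tool_pos: [0.5337, 0.1983, 0.2317]
eef_rot: [-0.0, 0.998, 0.068, 0.0]
force: [0.5, -0.7, 0.5]
gripper_width: -0.0001
gripper_force: 0.0
```

>>> servo_tool(grip=[0,0,0,0,0,0,0,0,0,0], translation=[[-0.0105,0,0.0025],[-0.0105,0,0.0025],[-0.0105,0,0.0025],[-0.0105,0,0.0025],[-0.007,0,0.009],[-0.007,0,0.009],[-0.0075,0,0.009],[-0.003,0,0.006],[-0.003,0,0.006],[0,0,0]], turn=[[0,0,0],[0,0,0],[0,0,0],[0,0,0],[0,0,0],[0,0,0],[0,0,0],[0,0,0],[0,0,0],[0,0,0]])

```text
time: 33.05
tool_pos: [0.4645, 0.1889, 0.182]
eef_rot: [-0.0, 0.998, 0.068, -0.0]
force: [-0.3, 0.1, 0.0]
gripper_width: 0.0
gripper_force: 0.0
```

```bash
cat > lid.py <<'E'
from h import *
s=bot.observe();print(s["time"],s["tool_pos"])
t=read_camera("scene");P=cloud(t);hsv=cv2.cvtColor(t["img"],cv2.COLOR_RGB2HSV)
q=(P-[.478,.229,0]).reshape(-1,3);a=np.radians(7.8)
q=np.c_[q[:,0]*np.cos(a)+q[:,1]*np.sin(a),-q[:,0]*np.sin(a)+q[:,1]*np.cos(a),q[:,2]]
m=(q[:,0]<.12)&(q[:,0]>-.1)&(q[:,1]>.018)&(q[:,1]<.056)&(q[:,2]>.1)&(q[:,2]<.3)&(hsv.reshape(-1,3)[:,1]<70)
q=q[m]
for x in np.arange(-.1,.12,.02):
    k=q[abs(q[:,0]-x)<.01];print(x.round(2),len(k),np.median(k[:,2]).round(3) if len(k) else None)
cv2.imwrite("pics/lid.png",cv2.resize(t["img"][140:260,280:400],(480,480))[...,::-1])
E
python3 lid.py
```

```text
33.05 [0.46453085 0.18886023 0.18202742]
-0.1 0 None
-0.08 0 None
-0.06 14 0.187
-0.04 74 0.186
-0.02 85 0.181
0.0 81 0.176
0.02 80 0.17
0.04 84 0.165
0.06 180 0.15
0.08 3 0.122
0.1 0 None
```

View pics/lid.png

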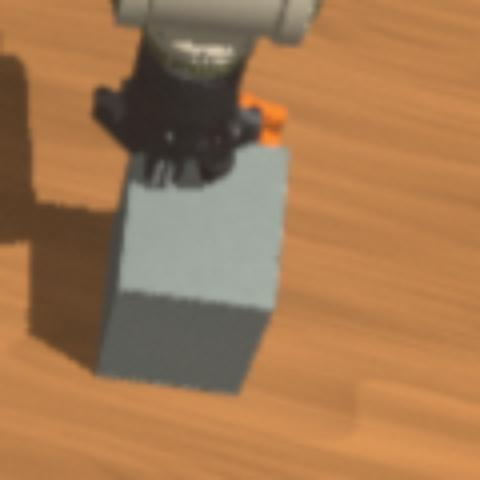

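>>> servo_tool(grip=[0,0,0,0,0,0,0,0,0,0,0,0,0], translation=[[0,0,-0.02],[0,0,-0.02],[0,0,-0.015],[-0.004,-0.019,0],[-0.005,-0.019,0],[0,0,0.01],[0,0,0.008],[0,0,0.006],[0,0,0.006],[0,0,0.006],[0,0,0.006],[0,0,0.004],[0,0,0]], turn=[[0,0,0],[0,0,0],[0,0,0],[0,0,0],[0,0,0],[0,0,0],[0,0,0],[0,0,0],[0,0,0],[0,0,0],[0,0,0],[0,0,0],[0,0,0]])

```text
time: 34.4
tool_pos: [0.451, 0.2251, 0.1987]
eef_rot: [-0.0, 0.998, 0.068, 0.005]
force: [-21.8, -7.8, 60.5]
gripper_width: 0.0002
gripper_force: 30.4
```

```bash
python3 lid.py; python3 -c "
from h import *;print(bot.observe()['force'])"
```

```text
34.4 [0.45101127 0.22506228 0.19871057]
-0.1 0 None
-0.08 0 None
-0.06 28 0.156
-0.04 71 0.158
-0.02 144 0.254
0.0 65 0.157
0.02 70 0.157
0.04 76 0.157
0.06 168 0.147
0.08 2 0.136
0.1 0 None
[-21.63683438  -8.36441844  60.08821695]
```

>>> servo_tool(grip=[0,0,0,0,0,0,0,0,0,0], translation=[[0,0,-0.005],[0,0,-0.01],[0,0,-0.02],[0,0,-0.03],[0,0,-0.03],[0,0,-0.03],[0,0,-0.03],[-0.04,0,0],[-0.04,0,0],[0,0,0]], turn=[[0,0,0],[0,0,0],[0,0,0],[0,0,0],[0,0,0],[0,0,0],[0,0,0],[0,0,0],[0,0,0],[0,0,0]])

```text
time: 35.45
tool_pos: [0.368, 0.2141, 0.3473]
eef_rot: [-0.0, 0.998, 0.069, 0.001]
force: [0.8, 1.3, -0.1]
gripper_width: 0.0003
gripper_force: 0.0
```

```bash
python3 lid.py; python3 -c "
from h import *;s=bot.observe();print(s['force'],s['tool_pos'],s['dq'])"
```

```text
35.45 [0.3680303  0.21407954 0.34729333]
-0.1 0 None
-0.08 0 None
-0.06 27 0.156
-0.04 64 0.158
-0.02 66 0.158
0.0 66 0.158
0.02 68 0.157
0.04 76 0.158
0.06 166 0.149
0.08 4 0.124
0.1 0 None
[ 0.7340386  -0.56592025 -0.27287104] [0.36999916 0.21423632 0.34715553] [-0.01106727  0.05539846 -0.0469945  -0.00209433 -0.00725632 -0.00188516]
```

Lid lies flat along its length (slope ≈ 0) and the arm is clear; handing in.

```bash
python3 -c "
from station import bot;print(bot.close_job())"
```

```text
the job is handed in; nothing more can be done
None
```

The job is handed in, with no verdict returned: the pin stood upright on the plate and was let go, then was regripped and lowered thick end first into the tin. The lid is shut (depth points flat along its length), but I couldn't see the pin inside after release, and pressing the lid's knob shut peaked at about 60 N at the wrist.

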